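# Shut the guard over the broad honing drum

### The job

Two small honing machines stand on the carver's bench with their sliding guards open. Push the guard of the machine with the broad drum wheel fully shut over its wheel, until the latch clicks in and holds it. Leave the guard of the other machine, the one with the thin disc wheel, open.

Things in the scene. Friction and masses are not known exactly. Their poses are not given: they have to be found in the camera images.
- drum_tab (a point): Push tab of the guard to shut: black upright plate 60 wide, 8 thick, 32 mm tall on the guard's top (112 mm above the bench), at the edge nearest the robot, flush with the guard's rear wall: one face to push on, free space behind. Point: centre of the tab's rear face, 128 mm above the bench. x: the shutting direction (level, away from the robot), square to the face; y: tab's width; z up.
- drum_guard (a joint): Guard on the machine with the BROAD leather drum (52 mm wide): aluminium tunnel 100 x 94 mm that slides over the wheel on a fixed grey housing 250 x 120 mm, deck 60 mm high. Value: m left to go; 0 home at its stop, 0.105 open; starts 0.075 to 0.105. Slides at about 3 N, stays where left; the latch adds 5 to 10 N in the last 20 mm: push right to the stop. 1.5 mm play once caught.
- drum_latch (a joint): Lift (m) of that machine's sprung steel latch hook, 30 mm wide, on the upright end wall beyond the wheel, 60 mm or more past the tab, top at most 146 mm above the bench. 0 is down. In the last 20 mm of travel a rib across the guard's top lifts it by 0.005 to 0.006, then it drops to 0 behind the rib and the guard is caught.
- disc_guard (a joint): Guard of the other machine, which is alike but for its wheel: a THIN leather disc 12 mm wide, of the same 84 mm diameter. Value: m left to go, 0 shut, 0.105 open; starts 0.075 to 0.105. It is to stay open. Each machine has its motor, a dark drum 55 mm long, on its left side; the two stand side by side, either way round.

How it is judged:
By the outcome, as a careful person would: the job done as asked, in the order asked, and still so for the second after the job is handed in, with the robot touching nothing.
It also fails if it takes over 29 s, if anything falls off the work surface, if the arm or the gripper's body presses on something with over 40 N, if the wrist force passes 120 N, or if a joint passes its speed limit or range.

### The arm

A 6-joint arm with a two-finger parallel gripper is mounted at the origin on the work surface. World frame = base frame: x ahead of the robot, y to its left, z up, the work surface at z = 0. Lengths are in m, angles in degrees, forces in N, time in s.
With the tool pointing down it reaches from about 0.3 to 0.75 m from the base axis. Payload 8.5 kg.
Tool frame: the origin (TCP) lies at the very end of the fingers, on their centre line; the grasp point (between the pads) lies 19 mm behind it (env.pinch_z is the distance from the TCP to the grasp point, in m); z points along the fingers, y is the line along which they close (so a half turn about z gives the same grasp; the last joint's range is limited). The gripper opens to 85 mm and grips with 20 to 120 N. Pads are 22 mm wide; open, the fingers measure 114 mm over their backs; the gripper's body (76 mm by 85 mm) begins 54 mm behind the grasp point. The pads swing forward as they close: fully open they stand 13 mm farther back than shut.
Start: joints at [-77.137, 21.807, 74.336, -0, 83.858, -12.336], TCP at [0.234, -0.498, 0.21] pointing down, gripper open.
Joint ranges: [-178.18, 178.18], [-50.72, 133.34], [12.68, 142.11], [-81.47, 261.47], [9.98, 163.14], [-165.26, 165.26]. Speed limits (degrees/s): [136.94, 136.94, 180, 180, 180, 180].

### API

Orientations are given as a 3x3 rotation matrix whose columns are the frame's x, y, z axes.
In Python, from rig import env, viewer gives the robot as it stands.
- The arm moves only by the tool drive_tool, never from a script. Its argument "series" is a list of rows, each a list of 3 entries, a list of its own where there are three numbers: the shift along the tool's x, y, z in m, then the turn about the tool's z in degrees, then the finger opening in m, from 0 to 0.0854. A call has 1 to 20 rows; each row is the pose to reach, as a shift and turn from the pose commanded when the call began, along the tool's axes at that moment; what a row does not reach only later rows make up. A row lasts 1/10 s, in which the tool goes at most 50 mm and 8.59 degrees, less where a joint would pass 70% of its speed; a pose out of reach is approached as far as the arm can. A call with a gripper value outside its range is refused whole. The fingers move at their own pace and stop on an object; "newtons" is the grip in N (left out, the last holds). Time passes only in rows, so rows that repeat a pose let the fingers close. It gives the time, the measured TCP pose, the force, the opening and the grip force at its end, in the units of the state.
- env.observe(): the state, without advancing time (a new reading comes with each control period).
- viewer.get_image(name): name is "scene" or "top" or "wrist"; returns a dict with "img" (420x560x3 uint8, red, green, blue), "depth" (420x560 float32, m along the optical axis (not along the pixel's ray), 0 where there is no reading), "camera_matrix" (3x3 intrinsics, pixels), "rvec" (rotation vector, rad) and "tvec" (3), from world to camera coordinates, as OpenCV has them. Camera axes: x right, y down, z forward; pixel columns grow to the right and rows downward; lengths in m; the calibration is good to about 2 mm. A picture is of the moment at which its call begins.
- env.close_job(): hands the job in; it is judged then, once.
The state is a dict: "time_s": time; "q": joint angles; "qvel": joint speeds; "joint_efforts": joint torques, N m; "position": TCP position; "tool_rot": TCP orientation; "ft_force": force on the tool from outside, world axes, zero at the start; "wrist_torque": the same for the moment, N m; "grip_width": finger opening in m; "gripper_force": force on a finger pad.
Only numpy, scipy, OpenCV 4.12 (cv2) and the standard library are available. Lean on these libraries where they do the work, as an engineer would, in place of code of your own. Each camera call takes 0.05 s, during which the arm holds its last target. There are 200 camera calls.

## Working session

There is one attempt and no reset: what is moved stays moved. The work goes in short steps, Python scripts to look and compute and a tool call to move; the robot and the scene stay as the last step left them, time stands still between calls to the robot, and variables do not carry over. Pictures are saved under pics/ and viewed, at most 10 in all, crops included, and the job is handed in when it is done.

Besides the shell and the picture viewer there is one more tool, called after "Request:" by a JSON object that holds its "name" and its "arguments". drive_tool: Moves the arm, as the interface text tells. Its arguments: {"type":"object","properties":{"series":{"type":"array"},"newtons":{"type":"number"}},"required":["series"]}

```bash
mkdir -p pics; cat > h.py <<'E'
import numpy as np, cv2
def cam(viewer,n):
    d=viewer.get_image(n); np.savez(f'{n}.npz',**d); return d
def world(d,u,v,r=2):
    R=cv2.Rodrigues(np.array(d['rvec'],float))[0]; t=np.array(d['tvec'],float).ravel()
    p=d['depth'][v-r:v+r+1,u-r:u+r+1]; z=np.median(p[p>0])
    return R.T@(z*np.linalg.inv(d['camera_matrix'])@[u,v,1]-t)
E
python3 - <<'E'
from rig import env,viewer
from h import *
for n in('scene','top'):
    d=cam(viewer,n); cv2.imwrite(f'pics/{n}1.png',cv2.resize(d['img'][:,:,::-1],(784,588)))
s=env.observe(); print(s['time_s'],s['tool_rot'],s['position'])
E
```

```text
0.1 [[ 9.04831783e-01  4.25769128e-01 -3.05225313e-04]
 [ 4.25769152e-01 -9.04830917e-01  1.28091069e-03]
 [ 2.69194928e-04 -1.28896423e-03 -9.99999133e-01]] [ 0.23409873 -0.49737752  0.20948591]
```

View pics/scene1.png

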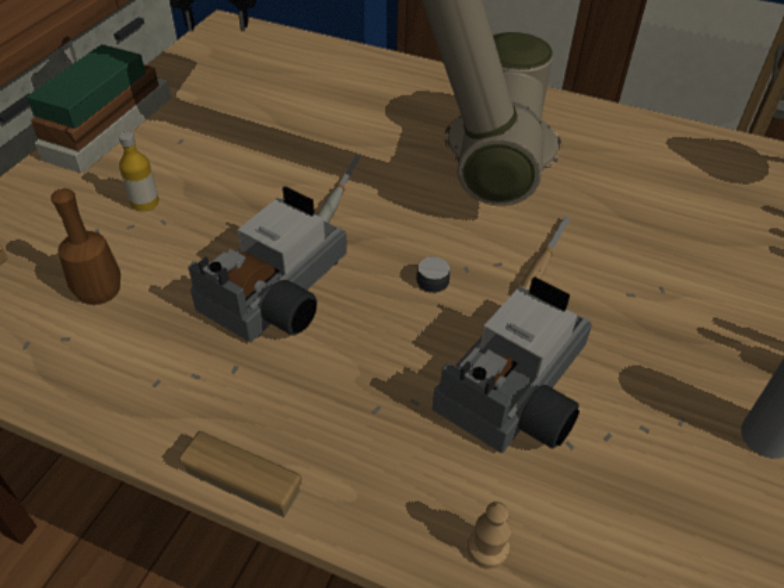

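View pics/top1.png

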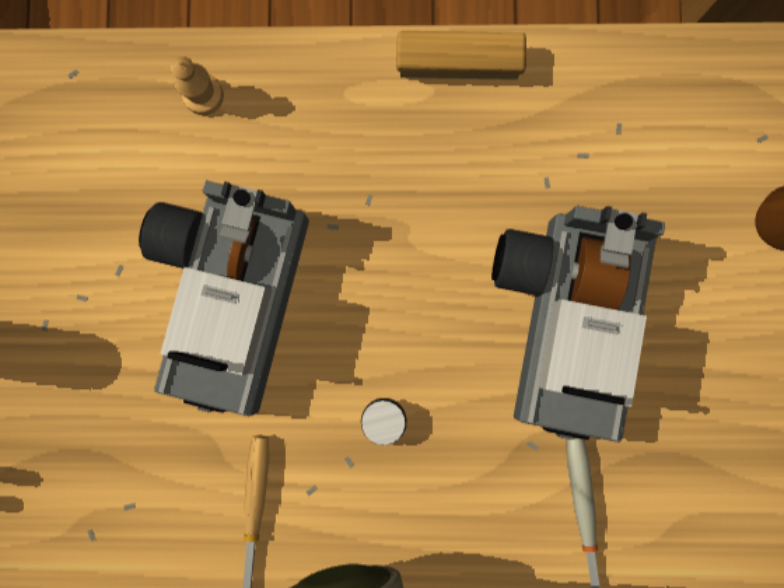

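The broad drum is the machine on the right in the top view: its wheel is at (603,272), and its tab runs along (562,390)–(626,400). The thin disc is on the left, with its wheel at (240,250). Next I'll measure the tab and the guard from depth.

```bash
python3 - <<'E'
from h import *
for n in('top','scene'):
    d=dict(np.load(n+'.npz')); K=d['camera_matrix']
    R=cv2.Rodrigues(d['rvec'])[0]; t=d['tvec'].ravel()
    v,u=np.mgrid[:420,:560]; z=d['depth']
    P=(np.stack([(u-K[0,2])/K[0,0]*z,(v-K[1,2])/K[1,1]*z,z],-1)-t)@R
    print(n,'cam',-R.T@t)
    if n=='top':
        m0=(u>360)&(u<480)&(v>140)&(v<320)
        c=world(d,420,250); print('guard centre',c)
    else: m0=np.hypot(P[...,0]-c[0],P[...,1]-c[1])<.12
    m0&=z>0
    for nm,a,b in(('guard',.106,.118),('tab/latch',.134,.150)):
        m=m0&(P[...,2]>a)&(P[...,2]<b)
        q=P[m]
        if nm!='guard': q=q[q[:,0]<c[0]]
        r=cv2.minAreaRect(q[:,:2].astype(np.float32)*1000)
        print(nm,len(q),q.mean(0).round(4),r,cv2.boxPoints(r).round(0).tolist())
        q=q[:,:2]-q[:,:2].mean(0)
        w,V=np.linalg.eigh(q.T@q); print(V[:,1],np.degrees(np.arctan2(V[1,1],V[0,1])))
    m=m0&(P[...,2]>.05)&(P[...,2]<.064); q=P[m]
    r=cv2.minAreaRect(q[:,:2].astype(np.float32)*1000);print('deck',q.mean(0),r)
for p in((562,390),(626,400),(515,420),(555,215),(645,315),(557,300),(622,438)):
    d=dict(np.load('top.npz')); print(p,world(d,int(p[0]/1.4),int(p[1]/1.4),0).round(4))
E
```

```text
top cam [ 0.5298684  -0.00373538  0.94742186]
guard centre [ 0.52919046 -0.20991626  0.1125104 ]
guard 4221 [ 0.5428 -0.2199  0.1127] ((579.7933349609375, -228.71926879882812), (101.26019287109375, 206.19313049316406), 78.9198989868164) [[469.0, -259.0], [671.0, -298.0], [691.0, -199.0], [488.0, -159.0]]
[-0.98444696  0.17568207] 169.88164718850115
tab/latch 232 [ 0.4825 -0.2081  0.1439] ((482.3645935058594, -208.85845947265625), (59.62607955932617, 7.780961036682129), 78.90474700927734) [[473.0, -237.0], [480.0, -239.0], [492.0, -180.0], [484.0, -179.0]]
[0.19219845 0.98135608] 78.91888888675236
deck [ 0.53904345 -0.20918926  0.06010285] ((561.1326293945312, -197.61996459960938), (174.5558624267578, 254.71011352539062), 79.12043762207031)
scene cam [1.28890835 0.28359624 0.89903526]
guard 1318 [ 0.5329 -0.2175  0.1127] ((560.10498046875, -225.8361358642578), (97.77127838134766, 168.97906494140625), 79.1693344116211) [[468.0, -258.0], [634.0, -290.0], [652.0, -194.0], [486.0, -162.0]]
[-0.98234321  0.18708773] 169.21712378933688
tab/latch 128 [ 0.4857 -0.209   0.1414] ((484.67779541015625, -209.6348419189453), (60.61450958251953, 10.645875930786133), 78.28060913085938) [[473.0, -238.0], [484.0, -240.0], [496.0, -181.0], [486.0, -179.0]]
[0.19771975 0.98025859] 78.59635242431864
deck [ 0.54727568 -0.19583823  0.05988802] ((537.2122802734375, -214.65475463867188), (118.55403137207031, 210.4755096435547), 70.18363189697266)
(562, 390) [ 0.4868 -0.1796  0.1156]
(626, 400) [ 0.4764 -0.2497  0.1116]
(515, 420) [nan nan nan]
(555, 215) [ 0.6991 -0.199   0.0019]
(645, 315) [ 0.5674 -0.2713  0.1135]
(557, 300) [ 0.5876 -0.1867  0.0608]
(622, 438) [ 0.43   -0.2592  0.0592]
  return _methods._mean(a, axis=axis, dtype=dtype,
  ret = ret.dtype.type(ret / rcount)
```

The tab centre is at (0.4824, −0.2088), top at z = 0.144, and measures 60x8, which matches the given size. The shutting direction has a yaw of −11.1°. I'll move to a point behind and above the tab with the fingers closed and tool x along the push.

Request:
{"name": "drive_tool", "arguments": {"series": [[[0.06,-0.035,0],7,0],[[0.1,-0.058,0],14,0],[[0.14,-0.081,0],21,0],[[0.18,-0.105,0],28,0],[[0.22,-0.128,0],36.3,0],[[0.26,-0.151,0],36.3,0],[[0.29,-0.168,0],36.3,0],[[0.312,-0.181,0],36.3,0],[[0.312,-0.181,0],36.3,0],[[0.312,-0.181,0],36.3,0],[[0.312,-0.181,0],36.3,0],[[0.312,-0.181,0],36.3,0]], "newtons": 60}}

```text
time_s: 1.3
position: [0.4389, -0.2019, 0.2099]
tool_rot: [[0.981, -0.194, -0.0], [-0.194, -0.981, 0.0], [-0.0, -0.0, -1.0]]
ft_force: [-0.2, 0.1, 0.3]
grip_width: 0.0001
gripper_force: 0.0
```

Request:
{"name": "drive_tool", "arguments": {"series": [[[0,-0.001,0.04],0,0],[[0,-0.001,0.075],0,0],[[0,-0.001,0.087],0,0],[[0,-0.001,0.087],0,0],[[0,-0.001,0.087],0,0]]}}

```text
time_s: 1.8
position: [0.4397, -0.2008, 0.1236]
tool_rot: [[0.981, -0.193, 0.001], [-0.193, -0.981, -0.0], [0.001, 0.0, -1.0]]
ft_force: [-0.7, -1.0, 0.9]
grip_width: 0.0001
gripper_force: 0.0
```

```bash
python3 - <<'E'
from rig import env,viewer
from h import *
a=cam(viewer,'scene')['img'][:,:,::-1]; b=cam(viewer,'wrist')['img'][:,:,::-1]
a=cv2.resize(a[100:260,110:280],(400,376)); b=cv2.resize(b,(400,300))
o=np.zeros((376,800,3),np.uint8);o[:,:400]=a;o[:300,400:]=b
cv2.imwrite('pics/c.png',o); s=env.observe();print(s['position'],s['ft_force'])
E
```

```text
[ 0.43999599 -0.20073042  0.12410538] [-0.20055329  0.37171899  1.03678642]
```

View pics/c.png

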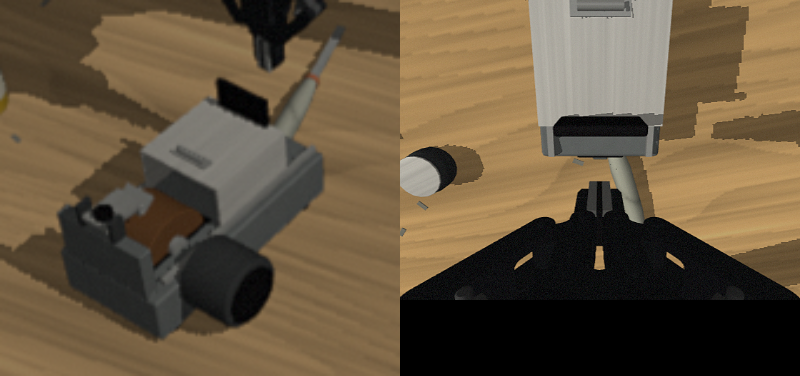

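The shut fingertips (600,185) line up with the tab's centre (600,127) with a clear gap between them. Now I'll make contact and push most of the way.

Request:
{"name": "drive_tool", "arguments": {"series": [[[0.012,0,0],0,0],[[0.02,0,0],0,0],[[0.025,0,0],0,0],[[0.03,0,0],0,0],[[0.035,0,0],0,0],[[0.04,0,0],0,0],[[0.046,0,0],0,0],[[0.052,0,0],0,0],[[0.058,0,0],0,0],[[0.064,0,0],0,0],[[0.07,0,0],0,0],[[0.075,0,0],0,0],[[0.08,0,0],0,0],[[0.08,0,0],0,0]]}}

```text
time_s: 3.3
position: [0.5186, -0.2156, 0.1229]
tool_rot: [[0.981, -0.192, 0.0], [-0.192, -0.981, -0.0], [0.0, 0.0, -1.0]]
ft_force: [0.1, 0.1, 0.5]
grip_width: 0.0
gripper_force: 0.0
```

```bash
python3 - <<'E'
from rig import env,viewer
from h import *
a=cam(viewer,'scene')['img'][:,:,::-1]; b=cam(viewer,'wrist')['img'][:,:,::-1]
a=cv2.resize(a[100:260,110:280],(400,376)); b=cv2.resize(b,(400,300))
o=np.zeros((376,800,3),np.uint8);o[:,:400]=a;o[:300,400:]=b
cv2.imwrite('pics/d.png',o); s=env.observe();print(s['position'],s['ft_force'])
E
```

```text
[ 0.51803558 -0.21543361  0.12293982] [ 0.2946238   0.69218269 -0.77311131]
```

View pics/d.png

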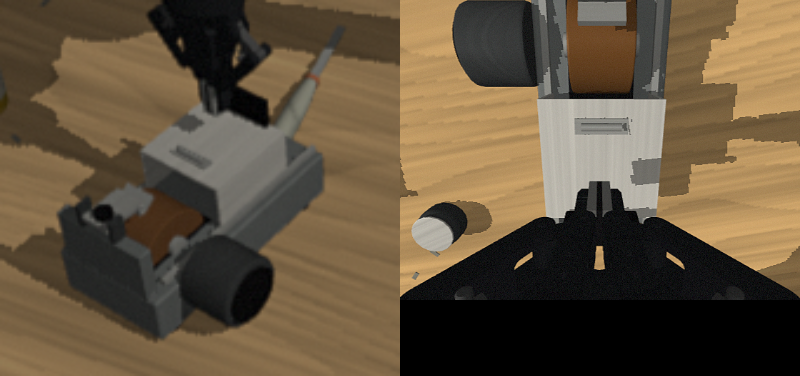

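The picture shows the guard unmoved, with its front edge still at (142,152)–(218,225). The fingertips at (213,100) appear to be in front of the tab (255,105). I'll check with depth before doing anything else.

```bash
python3 - <<'E'
from rig import env,viewer
from h import *
cam(viewer,'top')
s=np.array([.981,-.193]); y=np.array([.193,.981]); o=np.array([.4785,-.2081])
for n in('top','scene','wrist'):
    d=dict(np.load(n+'.npz')); K=d['camera_matrix']
    R=cv2.Rodrigues(d['rvec'])[0]; t=d['tvec'].ravel()
    v,u=np.mgrid[:420,:560]; z=d['depth']
    P=(np.stack([(u-K[0,2])/K[0,0]*z,(v-K[1,2])/K[1,1]*z,z],-1)-t)@R
    A=(P[...,:2]-o)@s; B=(P[...,:2]-o)@y; Z=P[...,2]
    ok=(z>0)&(abs(B)<.06)&(A>-.1)&(A<.25)
    print(n,'cam',-R.T@t)
    for nm,a,b in(('guardtop',.108,.116),('tab',.118,.130),('tab',.130,.150),('fing',.15,.19)):
        m=ok&(Z>a)&(Z<b)
        if m.sum()>3: print(nm,m.sum(),'A',np.percentile(A[m],[0,5,25,50,75,95,100]).round(3),'B',np.percentile(B[m],[0,50,100]).round(3))
    i=d['img'].astype(int).sum(-1)
    m=ok&(i<120)&(Z>.112)&(Z<.2)
    h,_,_=np.histogram2d(A[m],Z[m],bins=[np.arange(-.06,.101,.01),np.arange(.11,.201,.01)]); print(h.astype(int))
cv2.imwrite('pics/e.png',cv2.resize(np.load('top.npz')['img'][120:330,340:500,::-1],None,fx=2.8,fy=2.8,interpolation=cv2.INTER_CUBIC))
E
```

```text
top cam [ 0.5298684  -0.00373538  0.94742186]
guardtop 1586 A [0.    0.009 0.035 0.075 0.096 0.201 0.207] B [-0.051  0.029  0.05 ]
tab 695 A [0.    0.147 0.159 0.172 0.186 0.204 0.207] B [-0.033  0.002  0.049]
tab 289 A [0.001 0.007 0.188 0.194 0.199 0.204 0.206] B [-0.022  0.     0.03 ]
[[0 0 0 0 0 0 0 0 0]
 [0 0 0 0 0 0 0 0 0]
 [0 0 0 0 0 0 0 0 0]
 [0 0 0 0 0 0 0 0 0]
 [0 0 0 0 0 0 0 0 0]
 [0 0 0 0 0 0 0 0 0]
 [1 7 7 6 0 0 0 0 0]
 [0 0 0 0 0 0 0 0 0]
 [0 0 0 0 0 0 0 0 0]
 [0 0 0 0 0 0 0 0 0]
 [0 0 0 0 0 0 0 0 0]
 [0 0 0 0 0 0 0 0 0]
 [0 0 0 0 0 0 0 0 0]
 [0 0 0 0 0 0 0 0 0]
 [0 0 0 0 0 0 0 0 0]
 [0 0 0 0 0 0 0 0 0]]
scene cam [1.28890835 0.28359624 0.89903526]
guardtop 1376 A [0.002 0.012 0.037 0.064 0.092 0.206 0.209] B [-0.053  0.005  0.05 ]
tab 333 A [0.003 0.008 0.151 0.169 0.195 0.207 0.209] B [-0.024  0.002  0.029]
tab 276 A [0.    0.005 0.009 0.184 0.199 0.206 0.208] B [-0.025  0.004  0.03 ]
fing 163 A [0.035 0.039 0.048 0.051 0.053 0.055 0.057] B [-0.016  0.006  0.016]
[[ 0  0  0  0  0  0  0  0  0]
 [ 0  0  0  0  0  0  0  0  0]
 [ 0  0  0  0  0  0  0  0  0]
 [ 0  0  0  0  0
[... 823 characters left out ...]
0    0    0    0    0    0]
 [   0    0    0    0    0    0    0    0    0]
 [   0    0    0    0    0    0    0    0    0]
 [   0    0    0    0    0    0    0    0    0]
 [   0    0    0    0    0    0    0    0    0]
 [ 164  158    1    0    0    0    0    0    0]
 [   0    0    0    0    0    0    0    0    0]
 [   0    0    0    0    0    0    0   32   17]
 [   0    0    0    0    0    0    3  223 1213]
 [   0    0    0   10  297  401  258  527 1178]
 [   0    0    0   14   51   63   82  731 3203]
 [   0    0    0    0    0    0    0    0    0]
 [   0    0    0    0    0    0    0    0    0]
 [   0    0    0    0    0    0    0    0    0]
 [   0    0    0    0    0    0    0    0    0]]
```

View pics/e.png

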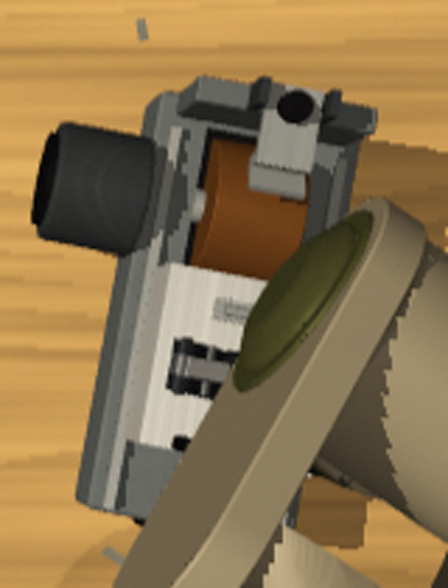

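Depth puts the fingertips at about z = 0.148 although the TCP reads 0.123, so they passed just over the tab (top at 0.144) without touching it. The true tip is about 25 mm above the reported TCP. I'll lift, back off behind the tab, go lower and check the tip height again.

Request:
{"name": "drive_tool", "arguments": {"series": [[[0,0,-0.015],0,0],[[-0.02,0,-0.02],0,0],[[-0.05,0,-0.02],0,0],[[-0.085,0,-0.02],0,0],[[-0.085,0,-0.01],0,0],[[-0.085,0,0.01],0,0],[[-0.085,0,0.022],0,0],[[-0.085,0,0.022],0,0],[[-0.085,0,0.022],0,0]]}}

```text
time_s: 4.35
position: [0.435, -0.1993, 0.1012]
tool_rot: [[0.981, -0.193, 0.0], [-0.193, -0.981, -0.0], [0.0, 0.0, -1.0]]
ft_force: [0.2, -0.4, 0.2]
grip_width: 0.0005
gripper_force: 0.0
```

```bash
python3 - <<'E'
from rig import env,viewer
from h import *
s=np.array([.981,-.193]); y=np.array([.193,.981]); o=np.array([.4785,-.2081])
st=env.observe(); p=st['position']; print(p,st['ft_force'],st['q'],'A,B of tcp',(p[:2]-o)@s,(p[:2]-o)@y)
ims=[]
for n in('scene','wrist'):
    d=cam(viewer,n); K=d['camera_matrix']
    R=cv2.Rodrigues(d['rvec'])[0]; t=d['tvec'].ravel()
    v,u=np.mgrid[:420,:560]; z=d['depth']
    P=(np.stack([(u-K[0,2])/K[0,0]*z,(v-K[1,2])/K[1,1]*z,z],-1)-t)@R
    A=(P[...,:2]-o)@s; B=(P[...,:2]-o)@y; Z=P[...,2]
    m=(z>0)&(abs(B)<.03)&(A>-.065)&(A<.012)&(Z>.075)&(Z<.2)
    h,_,_=np.histogram2d(A[m],Z[m],bins=[np.arange(-.065,.0151,.005),np.arange(.08,.2,.008)]); print(n);print(h.astype(int))
    m&=(A<-.012)&(Z<.14); print('tip',m.sum(),np.percentile(Z[m],[1,5,20]).round(4),'A',np.percentile(A[m],[1,50,99]).round(4),'B',np.percentile(B[m],[1,50,99]).round(4))
    ims.append(d['img'][:,:,::-1])
a=cv2.resize(ims[0][100:260,110:280],(400,376)); b=cv2.resize(ims[1],(400,300))
q=np.zeros((376,800,3),np.uint8);q[:,:400]=a;q[:300,400:]=b
cv2.imwrite('pics/f.png',q)
E
```

```text
[ 0.4349926  -0.19926199  0.10121255] [ 0.15144527 -0.36684749  0.18182239] [-3.88276525e+01  2.14985958e+01  9.52402817e+01 -1.27095264e-04
  6.32555770e+01  6.22736643e+01] A,B of tcp -0.04438649080204675 0.0002731573976466289
scene
[[ 0  0  0  0  0  0  0  0  0  0  0  0  0  2]
 [ 0  0  0  0  0  0  0  0  0  0  0  0  0  3]
 [ 0  0  0  0  0  0  1  0  0  0  0  2  5  3]
 [ 0  0  0  0  0  0  2  3  3  0  0  1  7  3]
 [ 0  0  0  0  0  1  4  2  6  3  0  0  5  5]
 [ 0  0  0  0  0  3  6 12 11 13  7  4  6  5]
 [ 0  0  0  0  0  3 15 16 14 12 21 36 41 15]
 [ 0  0  0  0  0  0  1  2  1  0  4 12  8 20]
 [ 0  0  0  0  0  0  0  0  0  0  0  0  0  1]
 [ 0  0  0  0  0  0  0  0  0  0  0  0  0  0]
 [ 0  0  0  0  0  0  0  0  0  0  0  0  0  0]
 [ 0  0  0  0  0  0  0  0  0  0  0  0  0  0]
 [ 0  0  0  1  0  0  0  0  0  0  0  0  0  0]
 [ 0  0  0  1  1  2  3 12 11  0  0  0  0  0]
 [ 0  0  0 10 42 48 45 53 23  0  0  0  0  0]
 [ 0  0  0  6 15  9  8 10  5  0  0  0  0  0]]
tip 53 [0.1244 0.1256 0.1297] A [-0.0494 -0.0345 -0.0289] B [-0.0127  0.0046  0.0128]
wrist
[[   0    0    0    0    0    0    0    0    0    0 
[... 503 characters left out ...]
 0    0    0    0    0 1003]
 [   0    0    0    0    0    0    0    0    0    0    0    0    0    0]
 [   0    0    0    0    0    0    0    0    0    0    0    0    0    0]
 [   0    0    0    0    0    0    0    0    0    0    0    0    0    0]
 [   0    0    0    0    0    0    0    0    0    0    0    0    0    0]
 [   0    0    0    0    0    0    0  441   17    0    0    0    0    0]
 [   0    0    0    1    0    0    0 1727  293    0    0    0    0    0]
 [   0    0    0  936  523  465  543 1062   24    0    0    0    0    0]
 [   0    0    0  421  120    0    0    0    0    0    0    0    0    0]]
tip 802 [0.1266 0.1279 0.1303] A [-0.0391 -0.0349 -0.0339] B [-0.0127  0.0002  0.0136]
```

View pics/f.png

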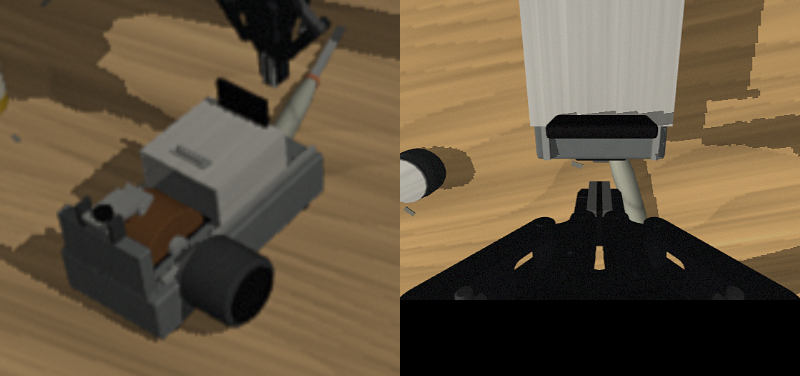

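The tip is now at z ≈ 0.125, overlapping the tab by about 19 mm, and is laterally centred with a gap of about 34 mm. I'll lower 3 mm and push gently.

Request:
{"name": "drive_tool", "arguments": {"series": [[[0.01,0,0.003],0,0],[[0.02,0,0.003],0,0],[[0.027,0,0.003],0,0],[[0.031,0,0.003],0,0],[[0.035,0,0.003],0,0],[[0.039,0,0.003],0,0],[[0.043,0,0.003],0,0],[[0.047,0,0.003],0,0],[[0.052,0,0.003],0,0],[[0.057,0,0.003],0,0]]}}

```text
time_s: 5.45
position: [0.4909, -0.2101, 0.098]
tool_rot: [[0.981, -0.193, -0.0], [-0.193, -0.981, 0.0], [-0.0, -0.0, -1.0]]
ft_force: [-1.6, -0.2, 0.0]
grip_width: 0.0
gripper_force: 1.4
```

Request:
{"name": "drive_tool", "arguments": {"series": [[[0.005,0,0],0,0],[[0.01,0,0],0,0],[[0.015,0,0],0,0],[[0.02,0,0],0,0],[[0.025,0,0],0,0],[[0.03,0,0],0,0],[[0.035,0,0],0,0],[[0.04,0,0],0,0],[[0.045,0,0],0,0]]}}

```text
time_s: 6.35
position: [0.5352, -0.2188, 0.098]
tool_rot: [[0.981, -0.193, -0.0], [-0.193, -0.981, 0.0], [-0.0, -0.0, -1.0]]
ft_force: [-4.1, 0.6, -0.9]
grip_width: -0.0005
gripper_force: 1.4
```

Request:
{"name": "drive_tool", "arguments": {"series": [[[0.003,0,0],0,0],[[0.006,0,0],0,0],[[0.009,0,0],0,0],[[0.012,0,0],0,0]]}}

```text
time_s: 6.75
position: [0.5448, -0.2206, 0.098]
tool_rot: [[0.981, -0.193, -0.005], [-0.193, -0.981, 0.001], [-0.005, -0.0, -1.0]]
ft_force: [-13.1, 1.6, 4.6]
grip_width: -0.0005
gripper_force: 6.6
```

Request:
{"name": "drive_tool", "arguments": {"series": [[[0.002,0,0],0,0],[[0.004,0,0],0,0],[[0.006,0,0],0,0]]}}

```text
time_s: 7.05
position: [0.552, -0.2221, 0.098]
tool_rot: [[0.981, -0.193, -0.001], [-0.193, -0.981, 0.0], [-0.001, -0.0, -1.0]]
ft_force: [-5.5, 0.6, 0.2]
grip_width: 0.0
gripper_force: 2.8
```

Request:
{"name": "drive_tool", "arguments": {"series": [[[0.002,0,0],0,0],[[0.004,0,0],0,0],[[0.006,0,0],0,0]]}}

```text
time_s: 7.35
position: [0.557, -0.2231, 0.098]
tool_rot: [[0.981, -0.192, -0.004], [-0.192, -0.981, 0.001], [-0.004, -0.0, -1.0]]
ft_force: [-17.8, 2.6, 7.5]
grip_width: -0.0001
gripper_force: 9.0
```

Request:
{"name": "drive_tool", "arguments": {"series": [[[0.001,0,0],0,0],[[0.002,0,0],0,0],[[0.002,0,0],0,0]]}}

```text
time_s: 7.65
position: [0.5569, -0.223, 0.0981]
tool_rot: [[0.981, -0.192, -0.009], [-0.192, -0.981, 0.002], [-0.009, -0.0, -1.0]]
ft_force: [-21.5, 2.8, 9.9]
grip_width: -0.0002
gripper_force: 10.9
```

```bash
python3 - <<'E'
from rig import env,viewer
from h import *
st=env.observe(); print(st['position'],st['ft_force'])
a=cam(viewer,'scene')['img'][:,:,::-1]; b=cam(viewer,'wrist')['img'][:,:,::-1]
a=cv2.resize(a[100:260,110:280],(400,376)); b=cv2.resize(b,(400,300))
o=np.zeros((376,800,3),np.uint8);o[:,:400]=a;o[:300,400:]=b
cv2.imwrite('pics/g.png',o)
E
```

```text
[ 0.55686225 -0.22301095  0.09807992] [-21.45189054   2.7592105    9.9057171 ]
```

View pics/g.png

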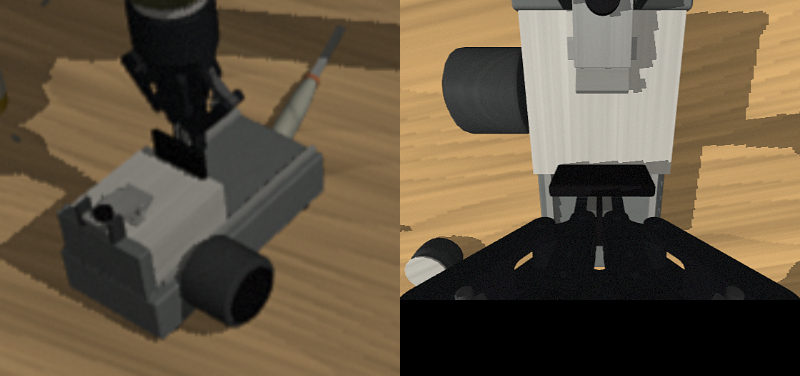

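The guard is now right up against the end wall, with the latch hook (600,80 in the wrist view) over its top and no further movement at 21 N. I'll press slightly harder to confirm the stop, then back off and check.

Request:
{"name": "drive_tool", "arguments": {"series": [[[0.001,0,0],0,0],[[0.002,0,0],0,0],[[0.002,0,0],0,0]]}}

```text
time_s: 8.05
position: [0.5568, -0.223, 0.0981]
tool_rot: [[0.981, -0.193, -0.013], [-0.192, -0.981, 0.003], [-0.014, -0.001, -1.0]]
ft_force: [-31.2, 4.2, 14.8]
grip_width: 0.0001
gripper_force: 16.1
```

Request:
{"name": "drive_tool", "arguments": {"series": [[[-0.005,0,0],0,0],[[-0.015,0,0],0,0],[[-0.03,0,0],0,0],[[-0.05,0,0],0,0],[[-0.07,0,-0.02],0,0],[[-0.09,0,-0.06],0,0],[[-0.12,0,-0.1],0,0],[[-0.15,0,-0.12],0,0],[[-0.18,0,-0.12],0,0],[[-0.18,0,-0.12],0,0],[[-0.18,0,-0.12],0,0]]}}

```text
time_s: 9.15
position: [0.3859, -0.1897, 0.2185]
tool_rot: [[0.981, -0.193, 0.002], [-0.193, -0.981, -0.001], [0.002, 0.001, -1.0]]
ft_force: [-0.3, -0.5, -0.3]
grip_width: -0.0
gripper_force: 0.0
```

```bash
cp top.npz top_old.npz; python3 - <<'E'
from rig import env,viewer
from h import *
st=env.observe(); print(st['time_s'],st['position'],st['ft_force'])
s=np.array([.981,-.193]); y=np.array([.193,.981]); o=np.array([.4785,-.2081])
old=dict(np.load('top_old.npz')); new=cam(viewer,'top')
for nm,d in(('old',old),('new',new)):
    K=d['camera_matrix'];R=cv2.Rodrigues(d['rvec'])[0]; t=d['tvec'].ravel()
    v,u=np.mgrid[:420,:560]; z=d['depth']
    P=(np.stack([(u-K[0,2])/K[0,0]*z,(v-K[1,2])/K[1,1]*z,z],-1)-t)@R
    A=(P[...,:2]-o)@s; B=(P[...,:2]-o)@y; Z=P[...,2]
    print(nm,'tab A',A[(z>0)&(abs(B)<.035)&(A>-.02)&(A<.125)&(Z>.138)&(Z<.147)][[0,-1]].round(4))
    for a in np.arange(.13,.21,.005):
        m=(z>0)&(abs(B)<.008)&(abs(A-a)<.0025); print(round(a,3),np.median(Z[m]).round(4),end='; ')
    print()
a=cam(viewer,'scene')['img'][:,:,::-1]
a=cv2.resize(a[90:270,100:430],(800,436),interpolation=cv2.INTER_CUBIC)
cv2.imwrite('pics/i.png',a)
E
```

```text
9.15 [ 0.38586519 -0.18970888  0.21851721] [-0.31475115 -0.46469959 -0.34050875]
old tab A [0.0072 0.0012]
0.13 0.096; 0.135 0.0961; 0.14 0.0969; 0.145 0.0978; 0.15 0.1232; 0.155 0.1216; 0.16 0.1218; 0.165 0.1286; 0.17 0.1286; 0.175 0.1281; 0.18 0.1285; 0.185 0.1281; 0.19 0.1327; 0.195 0.1345; 0.2 0.1339; 0.205 0.1281; 
new tab A [0.0984 0.092 ]
0.13 0.1129; 0.135 0.1124; 0.14 0.1125; 0.145 0.1126; 0.15 0.1243; 0.155 0.1215; 0.16 0.1214; 0.165 0.1289; 0.17 0.129; 0.175 0.1287; 0.18 0.1283; 0.185 0.1293; 0.19 0.1342; 0.195 0.1347; 0.2 0.134; 0.205 0.1282;
```

View pics/i.png

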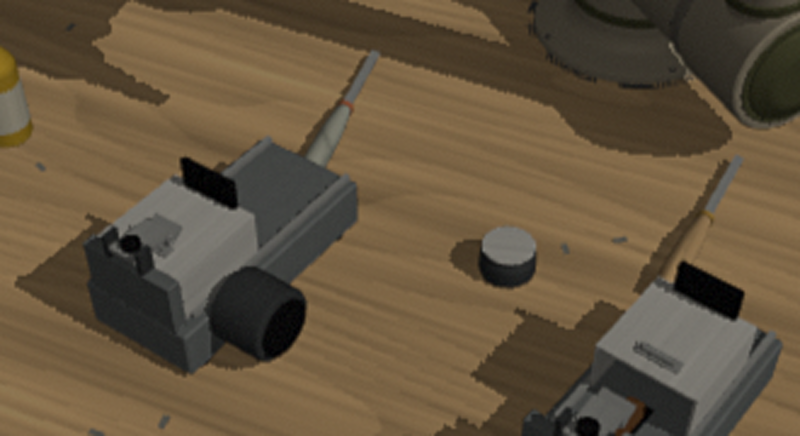

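The drum guard moved 91 mm to a hard stop. The latch heights match those before the push, so the hook has dropped behind the rib. The disc guard is still open at (675,340), and the arm is clear of everything.

```bash
python3 -c "
from rig import env
print(env.close_job())"
```

```text
the job is handed in; nothing more can be done
None
```

The broad-drum machine's guard is pushed shut to its stop with the latch down, the disc machine's guard is still open, and the job is handed in (about 9 s on the robot's clock, after one first pass that went over the tab without touching it).

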